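# Load the self-closing spice pull-out

### The job

Pull the spice tray out by its brake lever and push the lever down until its tooth drops into the catch and holds the tray out; feel for the spot, as the catch has some play. Then stand the jar upright in the empty front bay of the locked tray, and finally flick the lever all the way back up so that the tray runs home with the jar in it. Leave the mug, cruet and bowl as they are.

Things in the scene. Friction and masses are not known exactly. Their poses are not given: they have to be found in the camera images.
- frame: Fixed low metal frame of the pull-out, 345 mm long in x, 180 mm wide: two flat runners 12 mm high, side rails 30 mm high. Origin on the counter on its mid-line, 165 mm behind its front end. Its -x axis is the way the tray comes out, z up.
- tray (a joint): How far the tray is out along the frame's -x (m): 0 home, 0.11 end of travel. A damped spring always pulls it home, 1.8 N at home, 3.4 N at 0.09. Open aluminium box 180 mm long, 165 wide; floor 18 mm and rims 44 mm above the counter; front face at the frame's origin when home. Fixed containers, tops 94 mm above the counter, fill its back half.
- tray_bay (a point): Centre of the floor of the tray's empty front bay, 18 mm above the counter; the bay is 78 mm long in x and 157 mm wide in y inside, its walls 26 mm high at the front and sides and 22 mm behind. Moves with the tray; its axes are the frame's.
- lever (a joint): Angle of the brake lever (rad): 0 up (arm rises 0.6 rad, pointing away from the tray), 0.6 level, 0.62 down at its stop. Stays where it is left; about 2.5 N at the toe moves it. A tooth 8 mm thick, 45 mm from the hinge, reaching 26 mm below the arm, rides on the catch strip at about 0.39 and drops to over 0.55 in the opening, which leaves it some 6 mm of play.
- lever_toe (a point): Centre of the lever's toe: a grey plastic roll 18 mm in diameter, 30 mm long along the frame's y, at the lever's free end, 90 mm from the hinge axis. It swings about the hinge: 83 mm above the counter with the lever up, 32 mm when level. It can be pinched by its end faces from above, or pushed with a fingertip.
- jar: White ceramic jar with a flat wooden lid, plain round, 52 mm in diameter and 75 mm high in all, 0.25 kg or so. Origin at the centre of its underside, z up along its axis.
- mug: White mug with a handle, 72 mm across, 85 mm high, a bystander. Origin under its centre.
- cruet: Slim green glass bottle with a steel cap, 48 mm across, 105 mm high, a bystander. Origin under its centre.
- bowl: White bowl 110 mm across, 50 mm high, a bystander. Origin under its centre.
- frame_front (a point): Mid-line at the frame's front end, 12 mm up. A fixed steel catch strip runs here along the mid-line, 24 mm wide, 16 mm high, with one opening 18 mm long in x. From kitchen to kitchen the strip sits up to 14 mm farther in or out: locked, the tray rests somewhere from 0.064 to 0.096 m; the tooth drops in with the tray 3 to 12 mm farther out than that. The strip ends 11 to 39 mm past this point.
- lever_hinge (a point): The lever's hinge axis, along the frame's y: 12 mm ahead of the tray's front face, 32 mm above the counter. Moves with the tray.
Mind the look-alikes: they are no part of the job. What is shaped like the jar but black or yellow is not meant.

How it is judged (in metres and radians):
On the way, in this order (a step that is already met when the one before it is completed fails the run):
1. the tray is out and locked by the lever, with the robot's hand off the lever (value of joint tray above 0.055 m and value of joint lever above 0.5 rad and contact force between the fingers and tray below 0.2 N), for 0.3 s.
2. the jar stands in the front bay, let go, with the tray still locked out (value of joint tray above 0.055 m and value of joint lever above 0.5 rad and z of jar in the frame of tray_bay between -0.004 and 0.005 m and x of jar in the frame of tray_bay between -0.02 and 0.02 m and y of jar in the frame of tray_bay between -0.058 and 0.058 m and angle between jar's own z axis and vertical below 0.1 rad and contact force between the fingers and jar below 0.1 N), for 0.3 s.
At the end, for the whole second after the job is handed in: The tray is home (within 6 mm), the lever is raised (less than 0.3 rad), and the jar stands upright (within 0.1 rad) and at rest on the floor of the tray's front bay (value of joint tray below 0.006 m and value of joint lever below 0.3 rad and z of jar in the frame of tray_bay between -0.004 and 0.005 m and x of jar in the frame of tray_bay between -0.02 and 0.02 m and y of jar in the frame of tray_bay between -0.058 and 0.058 m and angle between jar's own z axis and vertical below 0.1 rad and linear speed of jar below 0.02 m/s); the robot touches nothing.
It fails at once if the mug, the cruet or the bowl is displaced by more than 30 mm (distance of any of mug, cruet, bowl from where it was at the start of the episode above 0.03 m).
It fails at once if the jar is tipped over (angle between jar's own z axis and vertical above 0.7 rad).
It also fails if it takes over 72 s, if anything falls off the work surface, if the arm or the gripper's body presses on something with over 40 N, if the wrist force passes 120 N, or if a joint passes its speed limit or range.

### The arm

A 6-joint arm with a two-finger parallel gripper is mounted at the origin on the work surface. World frame = base frame: x ahead of the robot, y to its left, z up, the work surface at z = 0. Lengths are in mm, angles in rad, forces in N, time in s.
With the tool pointing down it reaches from about 350 to 950 mm from the base axis. Payload 17.4 kg.
Tool frame: the origin (TCP) lies between the finger pads; the fingertips stand 25 mm ahead of it and the grasp point (between the pads) lies 6 mm ahead of it; z points along the fingers, y is the direction in which the jaws open and shut (so a half turn about z gives the same grasp; the last joint's range is limited). The gripper opens to 93 mm and grips with 3 to 60 N. Pads are 15 mm wide; open, the fingers measure 128 mm over their backs; the gripper's body (75 mm by 188 mm) begins 65 mm behind the grasp point.
Start: joints at [1.264, 0.116, 1.442, -0, 1.584, -0.038], TCP at [179.271, 650.765, 243.646] pointing down, gripper open.
Joint ranges: [-2.83, 2.83], [-0.83, 2.19], [0.07, 2.5], [-1.14, 4.28], [0.01, 3], [-2.97, 2.97]. Speed limits (rad/s): [1.89, 1.89, 2.22, 3.14, 3.14, 3.14].

### API

Orientations are given as a unit quaternion [w, x, y, z].
In Python, from cell import * gives the robot as it stands. The module is installed in compiled form; this text tells all that it offers.
- The arm moves only by the tool carry_out, never from a script. Its argument "increments" is a list that holds one entry, the list of rows, each a list of 4 numbers: the shift along the tool's x, y, z in m, then the turn about the tool's z in degrees. In form: [[[x, y, z, twist], ...]]. A call has exactly 10 rows; each row is the pose to reach, as a shift and turn from the pose commanded when the call began, along the tool's axes at that moment; what a row does not reach only later rows make up. A row lasts 1/10 s, in which the tool goes at most 50 mm and 8.59 degrees, less where a joint would pass 70% of its speed; a pose out of reach is approached as far as the arm can. A call with a gripper value outside its range is refused whole. "fingers" is the gripper's target within -1 to 1 (shut at 1, half-way at 0, fully open at -1), set as the call begins (left out, the last holds). The fingers move at their own pace and stop on an object; "grip_force" is the grip in N (left out, the last holds). Time passes only in rows, so rows that repeat a pose let the fingers close, or fill a call up. It gives the time, the measured TCP pose, the force and the opening at its end, in the units of the state.
- get_state(): the state, without advancing time (a new reading comes with each control period).
- read_camera(name): name is "scene" or "top"; returns the picture (480x640x3 uint8, red, green, blue); there is no depth.
- camera_model(name): a dict with "vfov" (degrees; the focal length in pixels is half the picture's height over the tangent of half this angle, whatever the lens; pixels are square), "cx", "cy" (the principal point, pixels), "extrinsics" (4x4, takes a point from camera to world coordinates). Camera axes: x right, y down, z forward; pixel columns grow to the right and rows downward; lengths in mm; the calibration is good to about 2 mm. A picture is of the moment at which its call begins. camera_model takes no time and is no camera call.
- hand_in(): hands the job in, once; it reports no verdict.
The state is a dict: "time": time; "joint_pos": joint angles; "qd": joint speeds; "effort": joint torques, N m; "ee_pos": TCP position; "orientation": TCP orientation; "force": force on the tool from outside, world axes, zero at the start; "moment": the same for the moment, N m; "opening": opening from 0.0 (shut) to 1.0 (fully open).
Only numpy, scipy, OpenCV 4.12 (cv2) and the standard library are available. Lean on these libraries where they do the work, as an engineer would, in place of code of your own. Each camera call takes 0.05 s, during which the arm holds its last target.

## Working session

There is one attempt and no reset: what is moved stays moved. The work goes in short steps, Python scripts to look and compute and a tool call to move; the robot and the scene stay as the last step left them, time stands still between calls to the robot, and variables do not carry over. Pictures are saved under pics/ and viewed, and the job is handed in when it is done.

Besides the shell and the picture viewer there is one more tool, called after "Request:" in YAML: its name, and indented under it one key for each argument. carry_out: Moves the arm, as the interface text tells. Its arguments: {"type":"object","properties":{"increments":{"type":"array","items":{"type":"array","items":{"type":"array","items":{"type":"number"}}}},"fingers":{"type":"number"},"grip_force":{"type":"number"}},"required":["increments"]}

```bash
mkdir -p pics
cat > h.py <<'E'
from cell import *
import numpy as np, cv2
def snap(n,f):
    im=read_camera(n); cv2.imwrite(f'pics/{f}.png',im[:,:,::-1]); return im
def ray(n,u,v):
    m=camera_model(n); f=240/np.tan(np.radians(m['vfov'])/2); E=np.array(m['extrinsics'])
    d=E[:3,:3]@np.array([(u-m['cx'])/f,(v-m['cy'])/f,1]); return E[:3,3],d
def onz(n,u,v,z):
    o,d=ray(n,u,v); return o+d*(z-o[2])/d[2]
def proj(n,p):
    m=camera_model(n); f=240/np.tan(np.radians(m['vfov'])/2); E=np.array(m['extrinsics'])
    c=E[:3,:3].T@(np.array(p,float)-E[:3,3]); return c[0]/c[2]*f+m['cx'],c[1]/c[2]*f+m['cy']
def tri(a,b):
    (o1,d1),(o2,d2)=ray('top',*a),ray('scene',*b); A=np.c_[d1,-d2]
    s,*_=np.linalg.lstsq(A,o2-o1,rcond=None); p,q=o1+s[0]*d1,o2+s[1]*d2
    return (p+q)/2,np.linalg.norm(p-q)
E
python3 - <<'E'
from h import *
snap('top','top0');snap('scene','sc0')
for n in('top','scene'):print(camera_model(n))
s=get_state();print(s)
E
```

```text
{'vfov': 45.2972339779585, 'cx': 325.8452072488972, 'cy': 237.06397627043847, 'extrinsics': array([[ 1.69823001e-02, -9.91243600e-01,  1.30949328e-01,
         4.17957976e+02],
       [-9.99827936e-01, -1.58579725e-02,  9.62406055e-03,
        -1.78499845e+02],
       [-7.46319758e-03, -1.31090236e-01, -9.91342348e-01,
         1.26337443e+03],
       [ 0.00000000e+00,  0.00000000e+00,  0.00000000e+00,
         1.00000000e+00]])}
{'vfov': 47.7323644578797, 'cx': 319.9423178931391, 'cy': 248.9140207079892, 'extrinsics': array([[-7.76406568e-01,  3.87254302e-01, -4.97219214e-01,
         1.18604615e+03],
       [ 6.29864886e-01,  5.03732900e-01, -5.91205033e-01,
         5.08582710e+02],
       [ 2.15189842e-02, -7.72196394e-01, -6.35019419e-01,
         8.19152033e+02],
       [ 0.00000000e+00,  0.00000000e+00,  0.00000000e+00,
         1.00000000e+00]])}
{'time': 0.1, 'joint_pos': array([ 1.26419797e+00,  1.16435290e-01,  1.44219543e+00, -1.62881565e-05,
        1.58400916e+00, -3.77876718e-02]), 'qd': array([ 0.00086419,  0.00049703, -0.00034263, -0.00036854, -0.00094551,
        0.00133574]), 'effort': array([-2.33606370e-04, -7.22901464e+01, -6.23852563e+01,  7.81982043e-02,
        2.28407735e-02, -8.84168480e-05]), 'ee_pos': array([179.22654406, 650.60513202, 242.98271906]), 'orientation': array([-8.16947017e-05,  1.34001122e-01,  9.90981042e-01, -5.17265347e-04]), 'force': array([-0.74809247,  0.01988725,  0.10022149]), 'moment': array([ 0.01297001, -0.00108809,  0.00952299]), 'opening': 1.000634518246684}
```

View pics/top0.png

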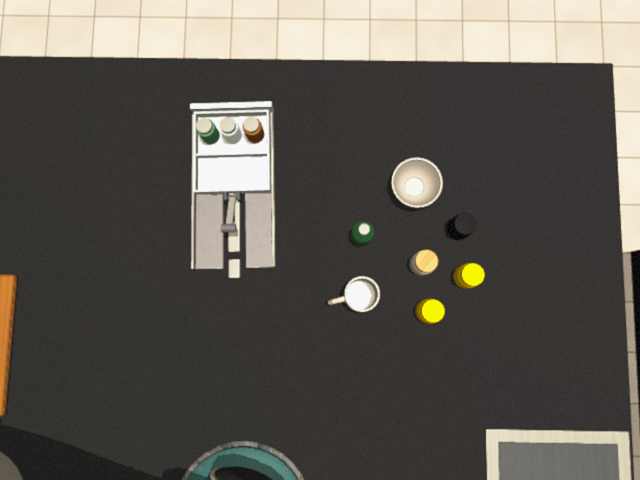

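View pics/sc0.png

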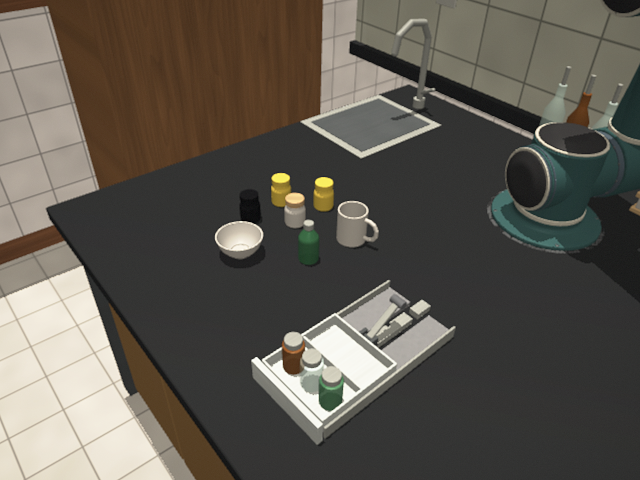

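Run:
```python
import cv2,numpy as np
a=cv2.imread('pics/top0.png');b=cv2.imread('pics/sc0.png')
c1=cv2.resize(a[90:290,175:290],None,fx=3,fy=3,interpolation=cv2.INTER_CUBIC)
c2=cv2.resize(a[190:340,320:500],None,fx=2.2,fy=2.2,interpolation=cv2.INTER_CUBIC)
o=np.zeros((600,800,3),np.uint8);o[:600,:345]=c1;o[:c2.shape[0],360:360+c2.shape[1]]=c2
cv2.imwrite('pics/c0.png',o)
c3=cv2.resize(b[270:440,240:470],None,fx=3.4,fy=3.4,interpolation=cv2.INTER_CUBIC);cv2.imwrite('pics/c1.png',c3)
```

```text
(no output)
```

View pics/c0.png

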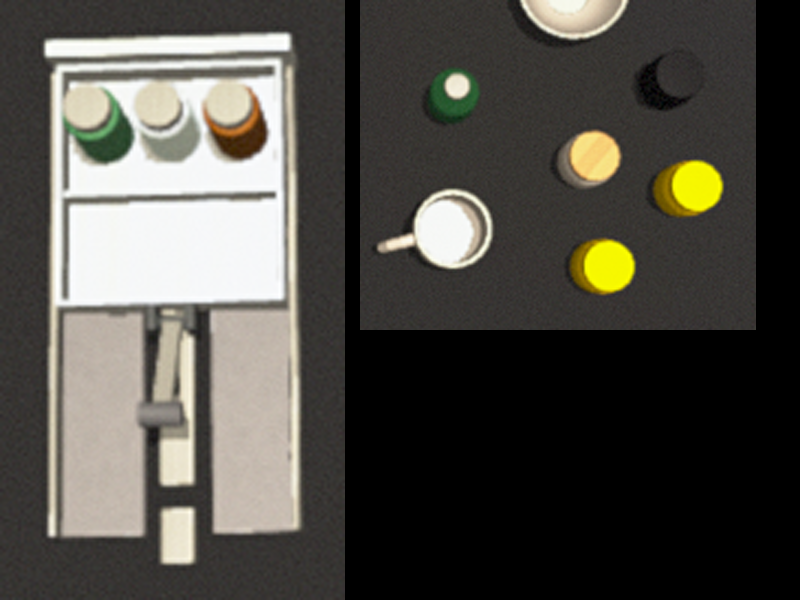

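View pics/c1.png

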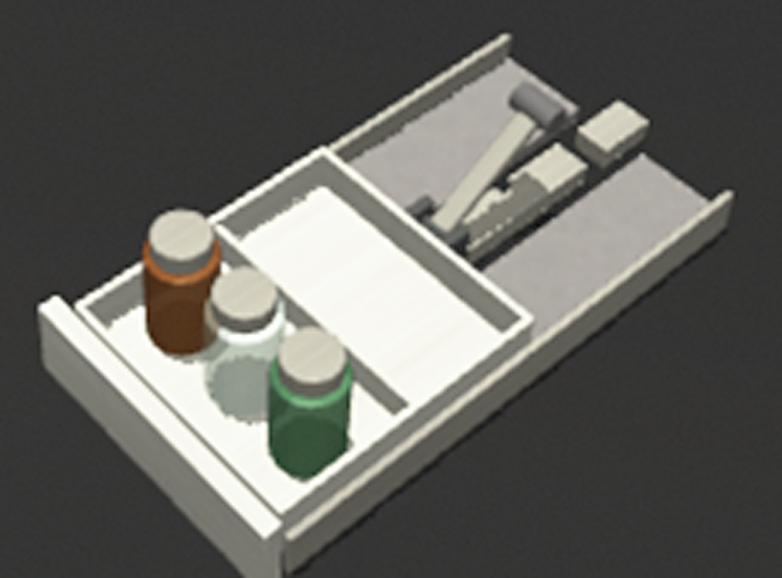

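Run:
```python
from h import *
C=lambda u,v:(175+u/3,90+v/3)
S=lambda u,v:(240+u/3.4,270+v/3.4)
print('toe',tri(C(160,413),S(538,104)), onz('top',*C(160,413),83))
for n,p,z in [('frontL',C(50,536),30),('frontR',C(298,530),30),('runL',C(62,536),12),('runR',C(296,532),12),('trayFL',C(58,303),44),('trayFR',C(288,303),44),('openA',C(176,486),16),('openB',C(176,507),16),('end',C(177,563),16),('rearL',C(45,42),50),('rearR',C(290,36),50)]:
  print(n,onz('top',*p,z).round(1))
J=lambda u,v:(320+u/2.2-360/2.2,190+v/2.2)
print('lidjar',onz('top',*J(596,156),75))
for n,p,h in[('yR',(697,186),75),('yB',(610,266),75),('blk',(677,75),75),('cruet cap',(457,86),105),('mug',(452,229),85)]:print(n,onz('top',*J(*p),h).round(1))
im=cv2.imread('pics/top0.png')
hsv=cv2.cvtColor(im,cv2.COLOR_BGR2HSV);m=cv2.inRange(hsv,(8,60,120),(20,200,255));m[:240]=0;m[290:]=0;m[:,:400]=0;m[:,450:]=0
M=cv2.moments(m,True);u,v=M['m10']/M['m00'],M['m01']/M['m00'];print(u,v,M['m00'],onz('top',u,v,75))
im=cv2.imread('pics/sc0.png');hsv=cv2.cvtColor(im,cv2.COLOR_BGR2HSV);m=cv2.inRange(hsv,(8,60,120),(20,200,255));m2=np.zeros_like(m);m2[185:225,275:308]=m[185:225,275:308]
ys,xs=np.nonzero(m2);print(xs.min(),xs.max(),ys.min(),ys.max(),len(xs))
(cx,cy),*_=cv2.minEnclosingCircle(np.c_[xs,ys].astype(np.float32));print(tri((u,v),(xs.mean(),ys.mean())))
```

```text
toe (array([589.73246442,  36.34697963,  83.51446965]), np.float64(1.6023863586807707)) [590.324327    35.82711117  83.        ]
frontL [507.7 120.9  30. ]
frontR [514.9 -56.9  30. ]
runL [509.1 116.5  12. ]
runR [514.9 -53.7  12. ]
trayFL [675.1 119.8  44. ]
trayFR [677.6 -46.3  44. ]
openA [546.6  34.2  16. ]
openB [531.3  33.6  16. ]
end [490.7  31.4  16. ]
rearL [868.6 137.   50. ]
rearR [875.7 -42.6  50. ]
lidjar [ 528.51017456 -377.74406331   75.        ]
yR [ 501.8 -472.1   75. ]
yB [ 426.  -390.1   75. ]
blk [ 606.8 -454.9   75. ]
cruet cap [ 588.6 -244.8  105. ]
mug [ 457.5 -242.4   85. ]
425.6666666666667 260.50387596899225 129.0 [ 529.29779843 -374.42898472   75.        ]
285 304 192 208 185
(array([ 530.00664034, -375.67592087,   67.44024142]), np.float64(0.001542649517453477))
```

```bash
cat >> h.py <<'E'
from scipy.spatial.transform import Rotation as Ro
def to(p,yaw=None):
    "shift (m) in tool axes and twist (deg) so tool y points at world angle yaw"
    s=get_state();q=s['orientation'];R=Ro.from_quat([q[1],q[2],q[3],q[0]]).as_matrix()
    d=R.T@(np.array(p)-s['ee_pos']); a=np.degrees(np.arctan2(R[1,1],R[0,1]))
    print('now',s['ee_pos'].round(1),'yaw',round(a,2),'F',s['force'].round(2),'open',round(s['opening'],3),'t',s['time'])
    print('shift',(d/1000).round(4),'twist',None if yaw is None else round(-(yaw-a),2),'tilt',R[:,2].round(3))
E
python3 - <<'E'
from h import *
to([590.2,35.6,150],92.4)
E
```

```text
now [179.2 650.6 243. ] yaw 74.6 F [-0.75  0.02  0.1 ] open 1.001 t 0.1
shift [-0.5596 -0.4837  0.0935] twist -17.8 tilt [-0.    -0.001 -1.   ]
```

Request:
carry_out:
  increments:
    - [[-0.03, -0.026, 0, -2], [-0.066, -0.057, 0, -4], [-0.102, -0.088, 0, -6], [-0.138, -0.119, 0, -8], [-0.174, -0.15, 0, -10], [-0.21, -0.181, 0, -12], [-0.246, -0.212, 0, -14], [-0.282, -0.243, 0, -16], [-0.318, -0.274, 0, -17.8], [-0.354, -0.305, 0, -17.8]]
  fingers: -1

```text
time: 1.1
ee_pos: [440.1, 260.9, 243.6]
orientation: [0.0, -0.022, 1.0, 0.0]
force: [0.3, -0.2, -0.3]
opening: 0.999
```

Run:
```python
from h import *
to([590.2,35.6,150],92.4)
```

```text
now [440.1 260.9 243.6] yaw 92.48 F [ 0.28 -0.2  -0.32] open 0.999 t 1.1
shift [-0.1402 -0.2316  0.0936] twist 0.08 tilt [ 0.  0. -1.]
```

Request:
carry_out:
  increments:
    - [[-0.025, -0.04, 0, 0], [-0.05, -0.08, 0.01, 0], [-0.074, -0.12, 0.025, 0], [-0.098, -0.16, 0.045, 0], [-0.12, -0.195, 0.065, 0], [-0.133, -0.22, 0.085, 0], [-0.138, -0.23, 0.094, 0], [-0.138, -0.23, 0.094, 0], [-0.138, -0.23, 0.094, 0], [-0.138, -0.23, 0.094, 0]]

```text
time: 2.1
ee_pos: [587.0, 39.9, 150.9]
orientation: [0.001, -0.022, 1.0, 0.0]
force: [0.1, -0.3, 0.3]
opening: 1.004
```

Run:
```python
from h import *
to([590,35.6,95],92.4)
im=snap('scene','sc1')
cv2.imwrite('pics/c2.png',cv2.resize(im[200:400,260:500,::-1],None,fx=3,fy=3))
```

```text
now [587.   39.9 150.9] yaw 92.47 F [ 0.13 -0.26  0.27] open 1.004 t 2.1
shift [-0.0027 -0.0044  0.0559] twist 0.07 tilt [ 0.002  0.    -1.   ]
```

View pics/c2.png

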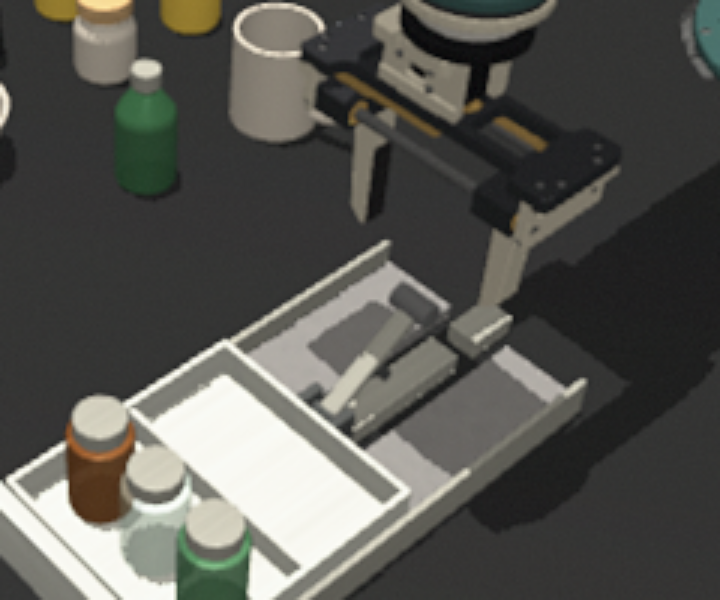

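Request:
carry_out:
  increments:
    - [[-0.003, -0.004, 0.01, 0], [-0.003, -0.004, 0.03, 0], [-0.003, -0.004, 0.05, 0], [-0.003, -0.004, 0.056, 0], [-0.003, -0.004, 0.056, 0], [-0.003, -0.004, 0.056, 0], [-0.003, -0.004, 0.056, 0], [-0.003, -0.004, 0.056, 0], [-0.003, -0.004, 0.056, 0], [-0.003, -0.004, 0.056, 0]]

```text
time: 3.15
ee_pos: [590.3, 34.8, 93.9]
orientation: [0.0, -0.021, 1.0, 0.0]
force: [-0.4, 0.1, -1.1]
opening: 1.0
```

Request:
carry_out:
  increments:
    - [[0, 0, 0, 0], [0, 0, 0, 0], [0, 0, 0, 0], [0, 0, 0, 0], [0, 0, 0, 0], [0, 0, 0, 0], [0, 0, 0, 0], [0, 0, 0, 0], [0, 0, 0, 0], [0, 0, 0, 0]]
  fingers: 1
  grip_force: 15

```text
time: 4.15
ee_pos: [590.1, 36.2, 93.7]
orientation: [-0.0, -0.021, 1.0, 0.001]
force: [-1.0, 12.2, 0.9]
opening: 0.323
```

Run:
```python
from h import *
to([590,35.6,95],92.4)
im=snap('scene','sc2')
cv2.imwrite('pics/c3.png',cv2.resize(im[200:400,260:500,::-1],None,fx=3,fy=3))
```

```text
now [590.1  36.2  93.7] yaw 92.42 F [-1.03 12.25  0.89] open 0.323 t 4.15
shift [ 0.0002 -0.0006 -0.0013] twist 0.02 tilt [-0.     0.003 -1.   ]
```

View pics/c3.png

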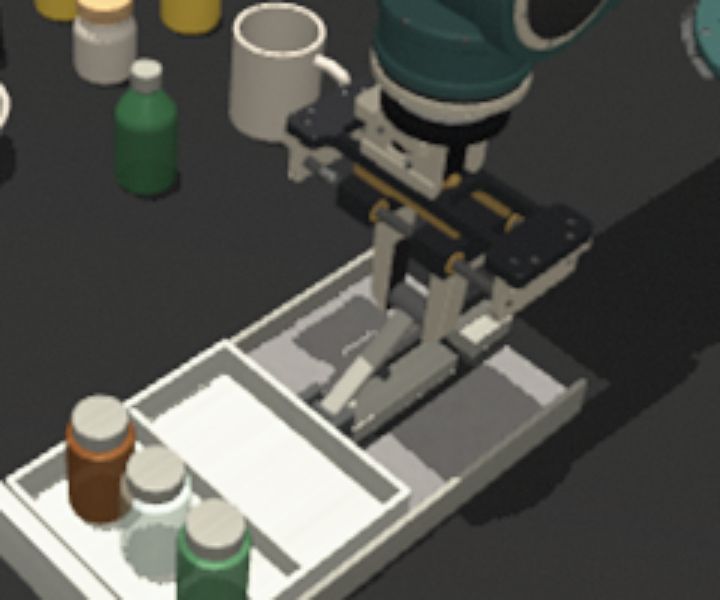

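Request:
carry_out:
  increments:
    - [[0.004, 0.0015, 0, 0], [0.012, 0.0015, 0, 0], [0.022, 0.0015, 0, 0], [0.034, 0.0015, 0, 0], [0.046, 0.0015, 0, 0], [0.058, 0.0015, 0, 0], [0.068, 0.0015, 0, 0], [0.074, 0.0015, 0, 0], [0.076, 0.0015, 0, 0], [0.076, 0.0015, 0, 0]]

```text
time: 5.2
ee_pos: [514.1, 33.3, 93.6]
orientation: [0.0, -0.021, 1.0, 0.0]
force: [1.8, 3.6, -3.5]
opening: 0.321
```

Run:
```python
from h import *
to([590,35.6,95],92.4)
im=snap('scene','sc3')
cv2.imwrite('pics/c4.png',cv2.resize(im[200:400,260:500,::-1],None,fx=3,fy=3))
```

```text
now [514.1  33.3  93.6] yaw 92.4 F [ 1.81  3.59 -3.52] open 0.321 t 5.2
shift [-0.0759 -0.0009 -0.0014] twist 0.0 tilt [ 0.  0. -1.]
```

View pics/c4.png

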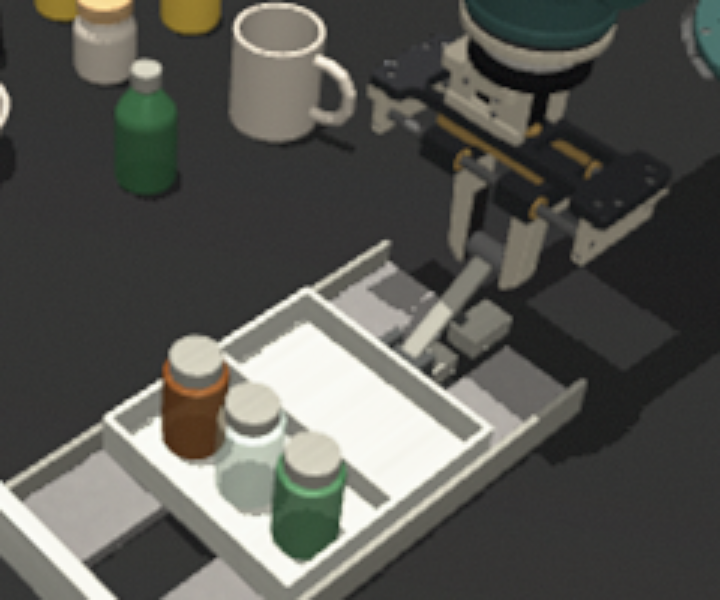

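Request:
carry_out:
  increments:
    - [[0.0025, 0.0005, 0.004, 0], [0.0047, 0.0005, 0.0077, 0], [0.0067, 0.0005, 0.0118, 0], [0.0086, 0.0005, 0.0158, 0], [0.0102, 0.0005, 0.02, 0], [0.0117, 0.0005, 0.0242, 0], [0.0125, 0.0005, 0.027, 0], [0.0131, 0.0005, 0.0294, 0], [0.0131, 0.0005, 0.0294, 0], [0.0131, 0.0005, 0.0294, 0]]

```text
time: 6.25
ee_pos: [500.9, 33.0, 63.9]
orientation: [-0.0, -0.021, 1.0, -0.0]
force: [3.5, -4.3, -2.3]
opening: 0.319
```

Request:
carry_out:
  increments:
    - [[0, 0, 0.001, 0], [0, 0, 0.002, 0], [0.0005, 0, 0.003, 0], [0.0005, 0, 0.004, 0], [0.0005, 0, 0.005, 0], [0.0005, 0, 0.005, 0], [0.0005, 0, 0.005, 0], [0.0005, 0, 0.005, 0], [0.0005, 0, 0.005, 0], [0.0005, 0, 0.005, 0]]

```text
time: 7.25
ee_pos: [500.8, 33.0, 59.3]
orientation: [0.0, -0.021, 1.0, -0.0]
force: [3.0, -4.2, 0.3]
opening: 0.322
```

Request:
carry_out:
  increments:
    - [[0, 0, 0.001, 0], [0, 0, 0.001, 0], [0, 0, 0.002, 0], [0, 0, 0.002, 0], [0, 0, 0.003, 0], [0, 0, 0.003, 0], [0, 0, 0.003, 0], [0, 0, 0.003, 0], [0, 0, 0.003, 0], [0, 0, 0.003, 0]]

```text
time: 8.25
ee_pos: [500.7, 33.0, 56.4]
orientation: [0.0, -0.021, 1.0, -0.0]
force: [1.4, -5.9, 3.3]
opening: 0.32
```

Run:
```python
from h import *
to([590,35.6,95],92.4)
im=snap('scene','sc4')
cv2.imwrite('pics/c5.png',cv2.resize(im[260:380,350:470,::-1],None,fx=5,fy=5,interpolation=cv2.INTER_CUBIC))
```

```text
now [500.7  33.   56.4] yaw 92.4 F [ 1.42 -5.92  3.31] open 0.32 t 8.25
shift [-0.0894 -0.0011 -0.0386] twist -0.0 tilt [ 0. -0. -1.]
```

View pics/c5.png

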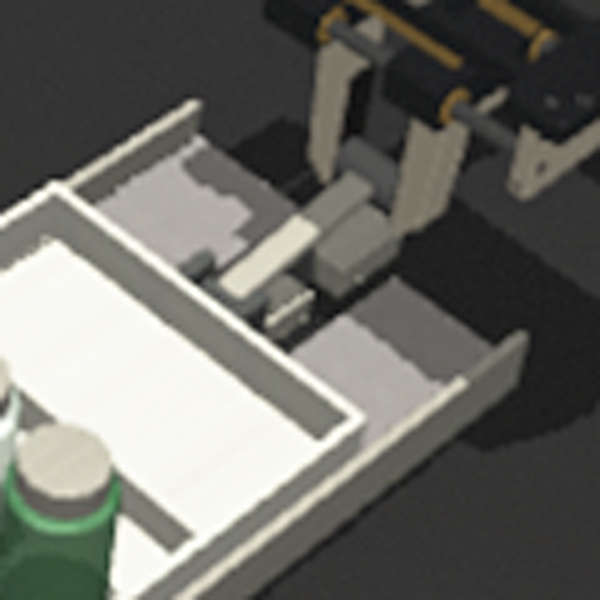

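Run:
```python
from h import *
for c in [(365,165),(368,172)]:
  o,d=ray('scene',350+c[0]/5,260+c[1]/5); t=(33-o[1])/d[1]; print(o+t*d)
for z in(39,44.4,51): print(z,[(5*(a-b)).round(0) for a,b in zip(proj('scene',(501,33,z)),(350,260))])
im=snap('top','t4');cv2.imwrite('pics/c6.png',cv2.resize(im[170:290,180:290,::-1],None,fx=5,fy=5,interpolation=cv2.INTER_CUBIC))
```

```text
[508.73441424  33.          53.00057919]
[505.73511457  33.          47.2463465 ]
39 [np.float64(373.0), np.float64(181.0)]
44.4 [np.float64(375.0), np.float64(172.0)]
51 [np.float64(377.0), np.float64(160.0)]
```

View pics/c6.png

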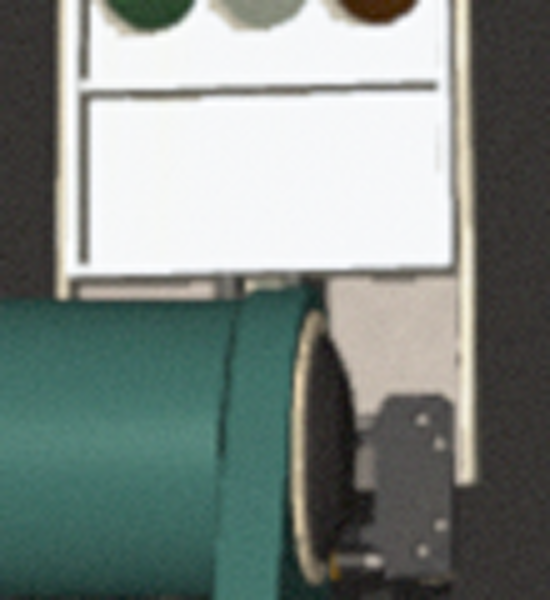

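Request:
carry_out:
  increments:
    - [[0.001, 0.0005, 0.0005, 0], [0.001, 0.0005, 0.001, 0], [0.002, 0.0005, 0.0015, 0], [0.002, 0.0005, 0.002, 0], [0.003, 0.0005, 0.0025, 0], [0.003, 0.0005, 0.003, 0], [0.003, 0.0005, 0.003, 0], [0.003, 0.0005, 0.003, 0], [0.003, 0.0005, 0.003, 0], [0.003, 0.0005, 0.003, 0]]

```text
time: 9.35
ee_pos: [497.8, 33.0, 53.3]
orientation: [0.0, -0.021, 1.0, -0.0]
force: [3.5, -7.9, 2.3]
opening: 0.322
```

Run:
```python
from h import *
to([590,35.6,95],92.4)
print(onz('top',180+260/5,170+272/5,44), onz('top',180+260/5,170+269/5,44))
im=snap('scene','sc5')
cv2.imwrite('pics/c7.png',cv2.resize(im[270:350,370:450,::-1],None,fx=7,fy=7,interpolation=cv2.INTER_CUBIC))
```

```text
now [497.8  33.   53.3] yaw 92.39 F [ 3.53 -7.91  2.25] open 0.322 t 9.35
shift [-0.0923 -0.0013 -0.0416] twist -0.01 tilt [ 0.    -0.001 -1.   ]
[603.23209227  35.30377028  44.        ] [604.53507335  35.35382352  44.        ]
```

View pics/c7.png

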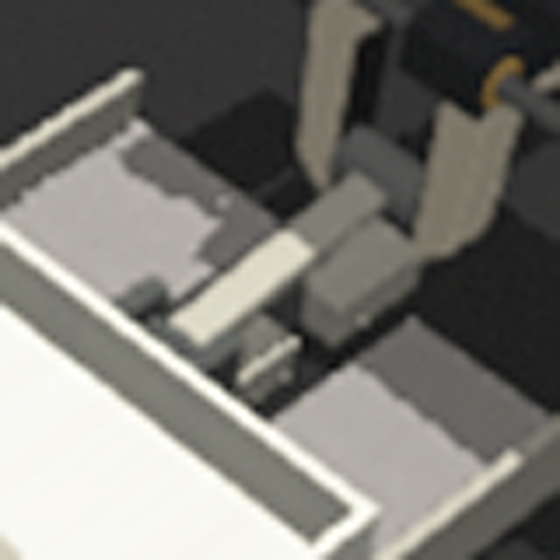

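Run:
```python
from h import *
a=cv2.imread('pics/sc5.png')
for z in(36,41,46,51):
  for x in (497.8,): print(z,[(7*(q-b)).round(0) for q,b in zip(proj('scene',(x,33,z)),(370,270))])
# finger tips / pad expected: tip at z=TCP-25
for y in(33-15,33+15): print([(7*(q-b)).round(0) for q,b in zip(proj('scene',(497.8,y,28.3)),(370,270))])
print([(7*(q-b)).round(0) for q,b in zip(proj('scene',(609,36,44)),(370,270))])
```

```text
36 [np.float64(388.0), np.float64(187.0)]
41 [np.float64(391.0), np.float64(174.0)]
46 [np.float64(393.0), np.float64(162.0)]
51 [np.float64(396.0), np.float64(150.0)]
[np.float64(347.0), np.float64(177.0)]
[np.float64(422.0), np.float64(234.0)]
[np.float64(129.0), np.float64(344.0)]
```

Request:
carry_out:
  increments:
    - [[0, -0.001, 0.001, 0], [0, -0.001, 0.002, 0], [0, -0.001, 0.003, 0], [0, -0.001, 0.004, 0], [0, -0.001, 0.005, 0], [0, -0.001, 0.006, 0], [0, -0.001, 0.007, 0], [0, -0.001, 0.007, 0], [0, -0.001, 0.007, 0], [0, -0.001, 0.007, 0]]

```text
time: 10.4
ee_pos: [497.0, 32.6, 45.9]
orientation: [-0.001, -0.021, 1.0, 0.0]
force: [-4.7, 2.1, 4.3]
opening: 0.318
```

Run:
```python
from h import *
to([590,35.6,95],92.4)
im=snap('scene','sc6')
cv2.imwrite('pics/c8.png',cv2.resize(im[270:350,370:450,::-1],None,fx=7,fy=7,interpolation=cv2.INTER_CUBIC))
```

```text
now [497.   32.6  45.9] yaw 92.41 F [-4.7   2.11  4.31] open 0.318 t 10.4
shift [-0.0929 -0.0009 -0.0492] twist 0.01 tilt [-0.002  0.    -1.   ]
```

View pics/c8.png

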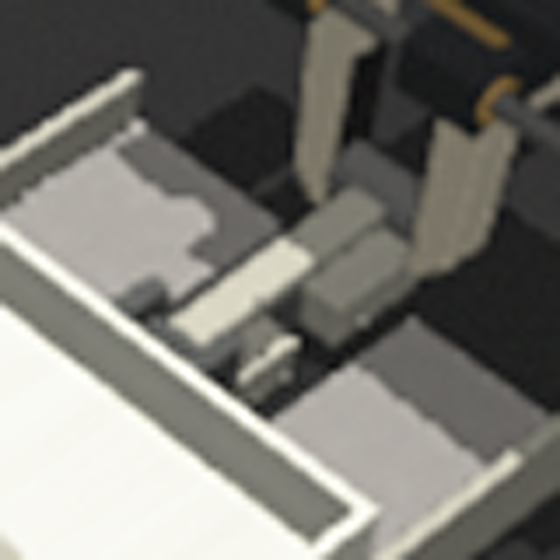

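Request:
carry_out:
  increments:
    - [[0, 0, 0.001, 0], [0, 0, 0.002, 0], [0, 0, 0.002, 0], [0, 0, 0.002, 0], [0, 0, 0.002, 0], [0, 0, 0.002, 0], [0, 0, 0.002, 0], [0, 0, 0.002, 0], [0, 0, 0.002, 0], [0, 0, 0.002, 0]]

```text
time: 11.45
ee_pos: [496.9, 32.6, 44.0]
orientation: [-0.001, -0.021, 1.0, 0.0]
force: [-7.4, 2.6, 8.1]
opening: 0.324
```

Request:
carry_out:
  increments:
    - [[0, 0, 0, 0], [0, 0, 0, 0], [0, 0, 0, 0], [0, 0, 0, 0], [0, 0, 0, 0], [0, 0, -0.002, 0], [0, 0, -0.01, 0], [0, 0, -0.025, 0], [0, 0, -0.04, 0], [0, 0, -0.06, 0]]
  fingers: 0.1

```text
time: 12.45
ee_pos: [497.6, 32.4, 105.9]
orientation: [0.0, -0.021, 1.0, 0.0]
force: [-0.2, -0.3, -0.0]
opening: 0.448
```

Run:
```python
from h import *
to([590,35.6,95],92.4)
im=snap('scene','sc7')
cv2.imwrite('pics/c9.png',cv2.resize(im[260:360,350:470,::-1],None,fx=6,fy=6,interpolation=cv2.INTER_CUBIC))
```

```text
now [497.6  32.4 105.9] yaw 92.4 F [-0.23 -0.27 -0.05] open 0.448 t 12.45
shift [-0.0924 -0.0007  0.0109] twist -0.0 tilt [ 0.  0. -1.]
```

View pics/c9.png

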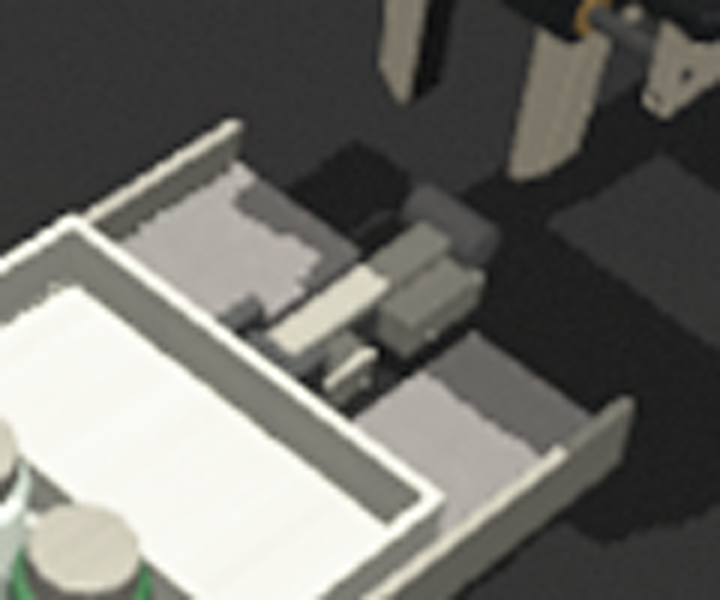

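Run:
```python
from h import *
o,d=ray('scene',425.3,297); t=(32.5-o[1])/d[1]; print('toe',o+t*d)
print([(6*(a-b)) for a,b in zip(proj('scene',(498,33,32)),(350,260))],[(6*(a-b)) for a,b in zip(proj('scene',(498,33,50)),(350,260))])
print(get_state()['joint_pos'])
to([529,-376,150],35)
```

```text
toe [497.32733957  32.5         34.36339974]
[np.float64(450.5617197799194), np.float64(228.5497744835526)] [np.float64(458.18262965418876), np.float64(190.88996677497892)]
[ 1.39470851e-02 -2.07130729e-01  1.97360921e+00 -1.47795722e-05
  1.37048856e+00 -1.59874935e+00]
now [499.   32.5 109.7] yaw 92.4 F [ 1.56 -0.81  4.4 ] open 0.449 t 12.5
shift [-0.0131 -0.4094 -0.0402] twist 57.4 tilt [ 0.005  0.    -1.   ]
```

Request:
carry_out:
  increments:
    - [[0, -0.01, -0.035, 0], [0, -0.04, -0.07, 0], [-0.001, -0.085, -0.09, 7], [-0.003, -0.13, -0.09, 15], [-0.005, -0.175, -0.09, 23], [-0.007, -0.22, -0.09, 31], [-0.009, -0.265, -0.09, 39], [-0.011, -0.31, -0.09, 47], [-0.013, -0.355, -0.09, 55], [-0.013, -0.395, -0.09, 57.4]]
  fingers: -1

```text
time: 13.5
ee_pos: [527.1, -364.0, 195.1]
orientation: [0.001, 0.464, 0.886, -0.0]
force: [0.4, -0.2, 0.1]
opening: 1.003
```

Run:
```python
from h import *
to([529,-376,150],35)
im=snap('top','t8');snap('scene','sc8')
```

```text
now [ 527.1 -364.   195.1] yaw 34.66 F [ 0.41 -0.17  0.05] open 1.003 t 13.5
shift [-0.011  -0.0053  0.0452] twist -0.34 tilt [ 0.001 -0.001 -1.   ]
```

View pics/t8.png

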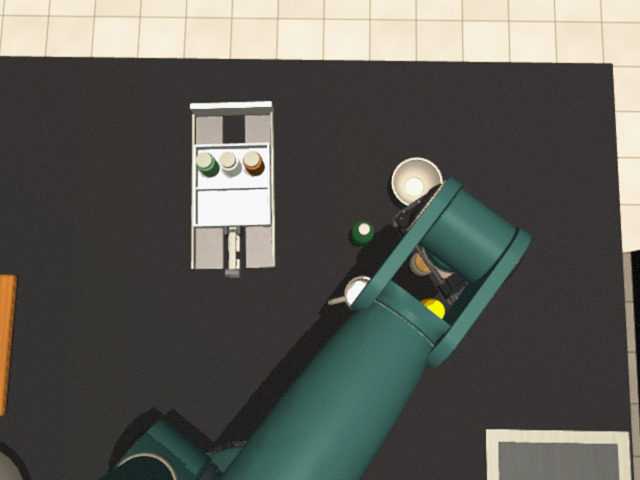

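View pics/sc8.png

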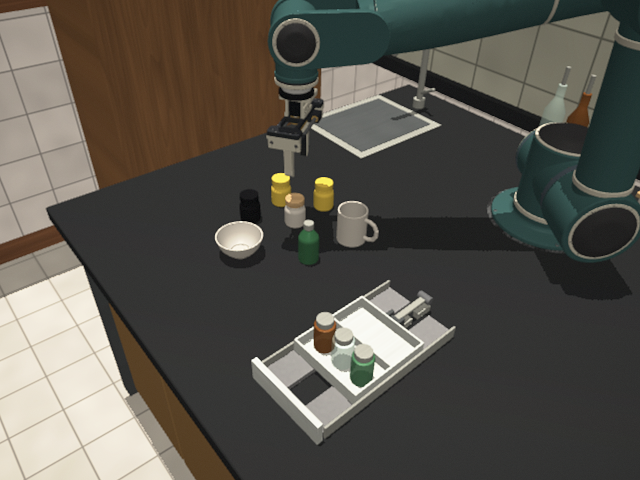

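Run:
```python
from h import *
im=cv2.imread('pics/top0.png');hsv=cv2.cvtColor(im,cv2.COLOR_BGR2HSV)
m=cv2.inRange(hsv,(5,50,60),(24,255,255));m2=np.zeros_like(m);m2[240:285,402:448]=m[240:285,402:448]
c=max(cv2.findContours(m2,0,1)[0],key=cv2.contourArea);(u,v),r=cv2.minEnclosingCircle(c);print(u,v,r,cv2.fitEllipse(c));print(onz('top',u,v,75))
e=cv2.fitEllipse(c)[0];print(onz('top',*e,75))
b=cv2.imread('pics/sc0.png');hs=cv2.cvtColor(b,cv2.COLOR_BGR2HSV)
m=cv2.inRange(hs,(5,50,60),(24,255,255));m3=np.zeros_like(m);m3[185:212,280:310]=m[185:212,280:310]
c=max(cv2.findContours(m3,0,1)[0],key=cv2.contourArea);print(cv2.boundingRect(c))
for h in (0,75):
  pr=np.array([proj('scene',(528.5+26*np.cos(t),-376.5+26*np.sin(t),h)) for t in np.linspace(0,6.28,60)]);print(h,pr.min(0),pr.max(0))
cv2.imwrite('pics/c10.png',np.hstack([cv2.resize(im[235:290,395:455],(390,360),interpolation=2),cv2.resize(b[180:240,265:330],(390,360),interpolation=2)]))
```

```text
424.0566101074219 261.9622497558594 14.932162284851074 ((424.37335205078125, 261.5679016113281), (24.301652908325195, 29.08745765686035), 62.01503372192383)
[ 526.21464405 -371.08410946   75.        ]
[ 527.04414608 -371.74318648   75.        ]
(280, 185, 25, 24)
0 [284.06475343 215.96582227] [304.66633035 228.25363019]
75 [283.43427884 191.40188222] [304.77816218 203.38309618]
```

View pics/c10.png

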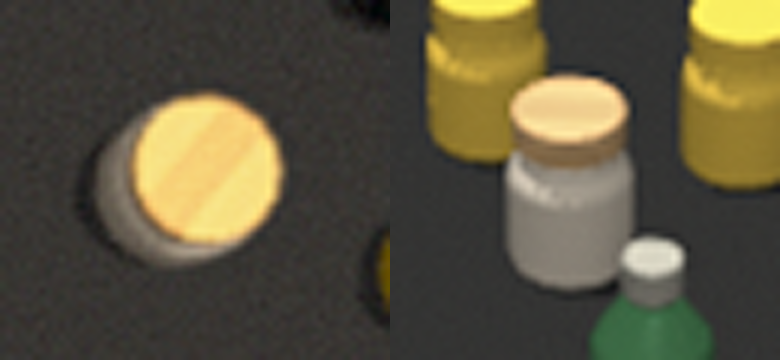

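Request:
carry_out:
  increments:
    - [[-0.011, -0.006, 0, 0], [-0.011, -0.006, 0.02, 0], [-0.011, -0.006, 0.05, 0], [-0.011, -0.006, 0.085, 0], [-0.011, -0.006, 0.115, 0], [-0.011, -0.006, 0.135, 0], [-0.011, -0.006, 0.147, 0], [-0.011, -0.006, 0.147, 0], [-0.011, -0.006, 0.147, 0], [-0.011, -0.006, 0.147, 0]]

```text
time: 14.6
ee_pos: [529.2, -374.5, 48.9]
orientation: [0.001, 0.462, 0.887, -0.0]
force: [-0.0, -0.6, -0.3]
opening: 0.994
```

Run:
```python
from h import *
to([528.5,-377,48],35)
im=snap('scene','sc9');im2=snap('top','t9')
cv2.imwrite('pics/c11.png',np.hstack([cv2.resize(im[140:260,220:340,::-1],(400,400),interpolation=2),cv2.resize(im2[200:320,370:490,::-1],(400,400),interpolation=2)]))
```

```text
now [ 529.2 -374.5   48.9] yaw 35.02 F [-0.01 -0.59 -0.3 ] open 0.994 t 14.6
shift [-0.0017 -0.002   0.0009] twist 0.02 tilt [ 0.002 -0.001 -1.   ]
```

View pics/c11.png

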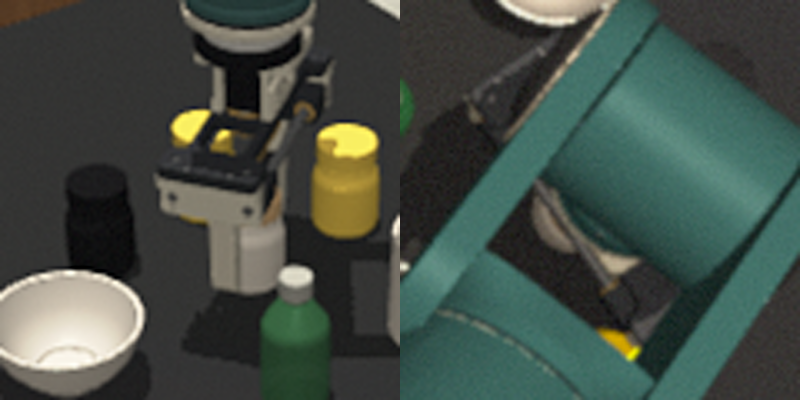

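Fingers straddle the jar, clear of the black/yellow ones. Close after the small correction.

Request:
carry_out:
  increments:
    - [[-0.0015, -0.002, 0.001, 0], [-0.0015, -0.002, 0.001, 0], [-0.0015, -0.002, 0.001, 0], [-0.0015, -0.002, 0.001, 0], [-0.0015, -0.002, 0.001, 0], [-0.0015, -0.002, 0.001, 0], [-0.0015, -0.002, 0.001, 0], [-0.0015, -0.002, 0.001, 0], [-0.0015, -0.002, 0.001, 0], [-0.0015, -0.002, 0.001, 0]]
  fingers: 1
  grip_force: 20

```text
time: 15.7
ee_pos: [527.9, -376.5, 46.3]
orientation: [0.0, 0.462, 0.887, 0.0]
force: [1.4, 0.9, 0.9]
opening: 0.553
```

Request:
carry_out:
  increments:
    - [[0, 0, -0.002, 0], [0, 0, -0.008, 0], [0, 0, -0.02, 0], [0, 0, -0.04, 0], [0, 0, -0.065, 0], [0, 0, -0.09, 0], [0, 0, -0.115, 0], [0, 0, -0.135, 0], [0, 0, -0.145, 0], [0, 0, -0.145, 0]]

```text
time: 16.7
ee_pos: [528.1, -376.8, 193.1]
orientation: [0.001, 0.462, 0.887, -0.0]
force: [0.6, 0.5, -4.3]
opening: 0.558
```

Run:
```python
from h import *
to([528.5,-377,200],92.4)
im=cv2.imread('pics/t8.png')
cv2.imwrite('pics/c12.png',cv2.resize(im[130:280,180:290],None,fx=4,fy=4,interpolation=2))
im=snap('scene','sc10');cv2.imwrite('pics/c13.png',cv2.resize(im[50:250,200:400,::-1],None,fx=3,fy=3,interpolation=2))
```

```text
now [ 528.1 -376.8  193.1] yaw 35.0 F [ 0.59  0.55 -4.26] open 0.558 t 16.7
shift [-0.0004  0.0002 -0.0069] twist -57.4 tilt [ 0.002 -0.002 -1.   ]
```

View pics/c12.png

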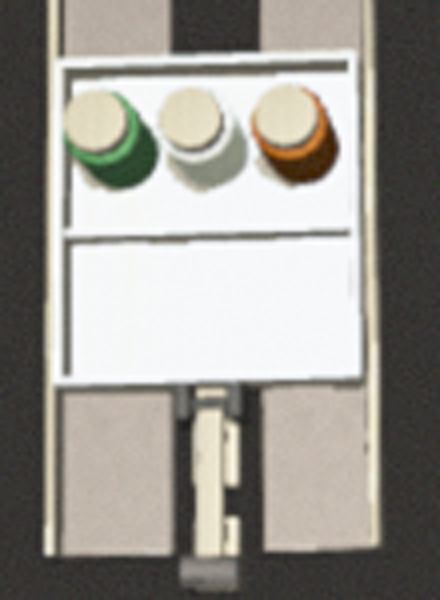

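View pics/c13.png

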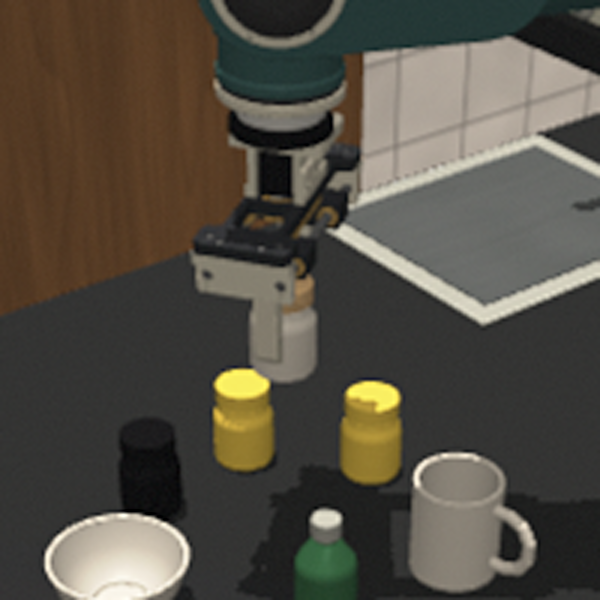

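Run:
```python
from h import *
C=lambda u,v:(180+u/4,130+v/4)
for n,p,z in[('FL',(58,387),44),('FR',(362,381),44),('front',(210,384),44),('divider',(210,235),40),('backrim',(208,55),44),('toe',(210,573),34)]: print(n,onz('top',*C(*p),z).round(1))
f=onz('top',*C(210,384),44);b=f+np.array([.999,.042,0])*43;print('bay',b)
to([b[0],b[1],190],92.4)
```

```text
FL [596.9 115.7  44. ]
FR [602.7 -47.5  44. ]
front [599.8  34.1  44. ]
divider [682.2  37.9  40. ]
backrim [781.7  42.2  44. ]
toe [499.   31.9  34. ]
bay [642.73327258  35.90186426  44.        ]
now [ 527.8 -376.5  191.6] yaw 35.0 F [ 0.47  0.08 -4.29] open 0.551 t 16.75
shift [0.2719 0.3307 0.0014] twist -57.4 tilt [ 0.001 -0.    -1.   ]
```

Request:
carry_out:
  increments:
    - [[0.01, 0.012, 0, -2], [0.03, 0.037, 0, -7], [0.055, 0.067, 0, -14], [0.082, 0.1, 0, -21], [0.11, 0.134, 0, -28], [0.138, 0.168, 0, -35], [0.166, 0.202, 0, -42], [0.193, 0.235, 0, -49], [0.218, 0.265, 0, -55], [0.24, 0.292, 0, -57.4]]

```text
time: 17.75
ee_pos: [628.9, -9.6, 189.9]
orientation: [-0.001, -0.024, 1.0, 0.0]
force: [-0.2, -0.3, -2.4]
opening: 0.552
```

Run:
```python
from h import *
to([642.7,36,190],92.4)
```

```text
now [628.9  -9.6 189.9] yaw 92.77 F [-0.15 -0.34 -2.36] open 0.552 t 17.75
shift [-0.016   0.0448 -0.0001] twist 0.37 tilt [-0.002  0.    -1.   ]
```

Request:
carry_out:
  increments:
    - [[-0.006, 0.016, 0, 0], [-0.011, 0.03, 0.01, 0], [-0.014, 0.039, 0.025, 0], [-0.015, 0.043, 0.045, 0], [-0.015, 0.043, 0.06, 0], [-0.015, 0.043, 0.07, 0], [-0.015, 0.043, 0.075, 0], [-0.015, 0.043, 0.075, 0], [-0.015, 0.043, 0.075, 0], [-0.015, 0.043, 0.075, 0]]

```text
time: 18.75
ee_pos: [642.9, 31.0, 117.2]
orientation: [0.001, -0.021, 1.0, -0.0]
force: [-0.4, 1.4, -2.9]
opening: 0.552
```

Run:
```python
from h import *
to([642.7,36,67],92.4)
im=snap('scene','sc11');cv2.imwrite('pics/c14.png',cv2.resize(im[220:420,260:460,::-1],None,fx=3,fy=3,interpolation=2))
```

```text
now [642.9  31.  117.2] yaw 92.39 F [-0.4   1.45 -2.86] open 0.552 t 18.75
shift [0.     0.005  0.0502] twist -0.01 tilt [ 0.001  0.    -1.   ]
```

View pics/c14.png

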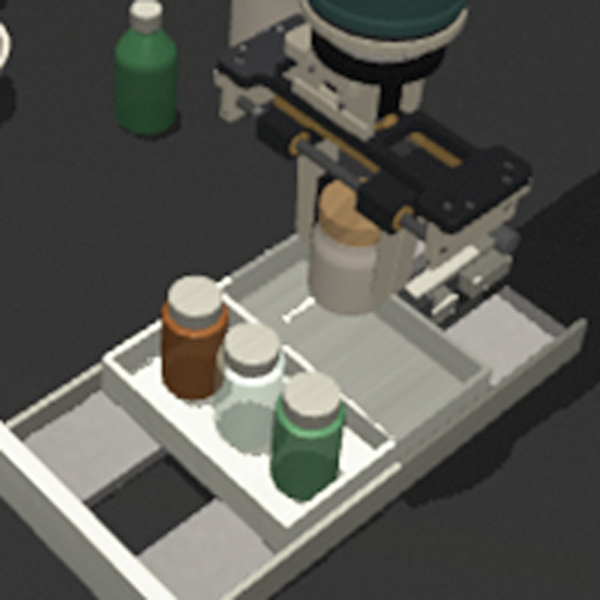

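Request:
carry_out:
  increments:
    - [[0, 0.003, 0.006, 0], [0, 0.005, 0.016, 0], [0, 0.005, 0.028, 0], [0, 0.005, 0.038, 0], [0, 0.005, 0.045, 0], [0, 0.005, 0.048, 0], [0, 0.005, 0.05, 0], [0, 0.005, 0.05, 0], [0, 0.005, 0.05, 0], [0, 0.005, 0.05, 0]]

```text
time: 19.8
ee_pos: [642.5, 36.2, 66.7]
orientation: [0.0, -0.021, 1.0, -0.0]
force: [0.9, -0.1, -2.9]
opening: 0.552
```

Request:
carry_out:
  increments:
    - [[0, 0, 0.0005, 0], [0, 0, 0.001, 0], [0, 0, 0.0015, 0], [0, 0, 0.002, 0], [0, 0, 0.002, 0], [0, 0, 0.002, 0], [0, 0, 0.002, 0], [0, 0, 0.002, 0], [0, 0, 0.002, 0], [0, 0, 0.002, 0]]

```text
time: 20.8
ee_pos: [642.3, 36.2, 64.2]
orientation: [-0.0, -0.021, 1.0, 0.0]
force: [1.3, 0.6, -2.6]
opening: 0.553
```

Request:
carry_out:
  increments:
    - [[0, 0, 0.0005, 0], [0, 0, 0.001, 0], [0, 0, 0.0015, 0], [0, 0, 0.0015, 0], [0, 0, 0.0015, 0], [0, 0, 0.0015, 0], [0, 0, 0.0015, 0], [0, 0, 0.0015, 0], [0, 0, 0.0015, 0], [0, 0, 0.0015, 0]]

```text
time: 21.8
ee_pos: [642.6, 36.2, 64.2]
orientation: [0.0, -0.021, 1.0, -0.0]
force: [-6.3, 0.6, 11.2]
opening: 0.551
```

Request:
carry_out:
  increments:
    - [[0, 0, -0.001, 0], [0, 0, -0.001, 0], [0, 0, -0.001, 0], [0, 0, -0.001, 0], [0, 0, -0.001, 0], [0, 0, -0.001, 0], [0, 0, -0.001, 0], [0, 0, -0.01, 0], [0, 0, -0.03, 0], [0, 0, -0.06, 0]]
  fingers: -0.6

```text
time: 22.8
ee_pos: [641.7, 36.2, 122.6]
orientation: [-0.001, -0.021, 1.0, 0.0]
force: [-0.2, 0.0, 0.3]
opening: 0.8
```

Request:
carry_out:
  increments:
    - [[0, 0, -0.03, 0], [0.01, 0, -0.06, 0], [0.05, 0, -0.07, 0], [0.09, 0, -0.07, 0], [0.13, 0, -0.07, 0], [0.16, 0, -0.07, 0], [0.19, 0, -0.07, 0], [0.21, 0, -0.07, 0], [0.22, 0, -0.07, 0], [0.22, 0, -0.07, 0]]

```text
time: 23.8
ee_pos: [422.2, 26.9, 193.6]
orientation: [0.001, -0.021, 1.0, -0.0]
force: [-0.6, -0.1, -0.5]
opening: 0.797
```

Run:
```python
from h import *
to([499,32.5,50],92.4)
im=snap('scene','sc12');cv2.imwrite('pics/c15.png',cv2.resize(im[220:420,260:460,::-1],None,fx=3,fy=3,interpolation=2))
im=snap('top','t12');cv2.imwrite('pics/c16.png',cv2.resize(im[90:290,170:310,::-1],None,fx=3,fy=3,interpolation=2))
```

```text
now [422.2  26.9 193.6] yaw 92.4 F [-0.61 -0.05 -0.47] open 0.797 t 23.8
shift [-0.0768  0.0023  0.1437] twist -0.0 tilt [ 0.002 -0.    -1.   ]
```

View pics/c15.png

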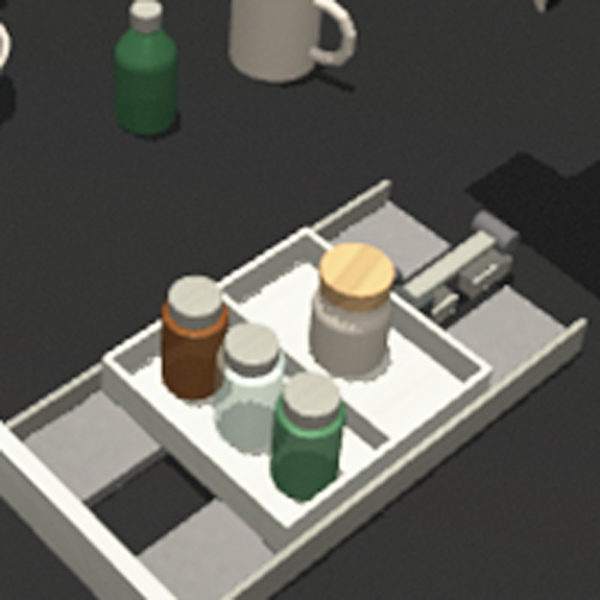

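View pics/c16.png

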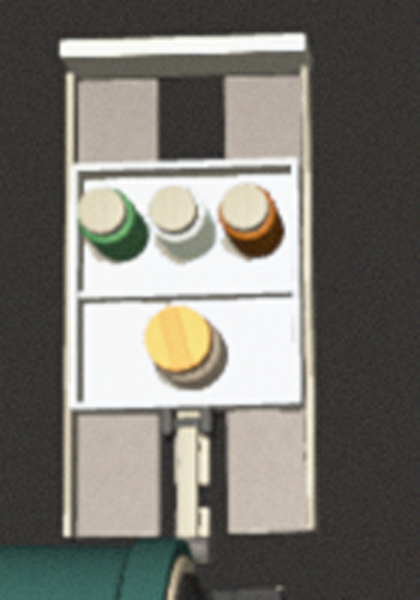

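Run:
```python
from h import *
C=lambda u,v:(170+u/3,90+v/3)
print(onz('top',*C(180,340),93),onz('top',*C(188,408),44),onz('top',*C(188,296),40))
```

```text
[639.8416437  32.5541407  93.       ] [599.78195003  33.73770123  44.        ] [682.35314252  37.5704313   40.        ]
```

Request:
carry_out:
  increments:
    - [[-0.02, 0.002, 0, 0], [-0.05, 0.002, 0, 0], [-0.07, 0.002, 0.01, 0], [-0.076, 0.002, 0.03, 0], [-0.076, 0.002, 0.05, 0], [-0.076, 0.002, 0.07, 0], [-0.076, 0.002, 0.085, 0], [-0.076, 0.002, 0.09, 0], [-0.076, 0.002, 0.09, 0], [-0.076, 0.002, 0.09, 0]]
  fingers: -0.1

```text
time: 24.9
ee_pos: [498.8, 32.2, 103.6]
orientation: [0.0, -0.021, 1.0, -0.0]
force: [-0.3, -1.3, 0.8]
opening: 0.551
```

Run:
```python
from h import *
to([498.5,32.5,46],92.4)
im=snap('scene','sc13');cv2.imwrite('pics/c17.png',cv2.resize(im[220:370,330:480,::-1],None,fx=4,fy=4,interpolation=2))
```

```text
now [498.8  32.2 103.6] yaw 92.4 F [-0.32 -1.32  0.78] open 0.551 t 24.9
shift [0.0004 0.0004 0.0576] twist -0.0 tilt [ 0.001  0.    -1.   ]
```

View pics/c17.png

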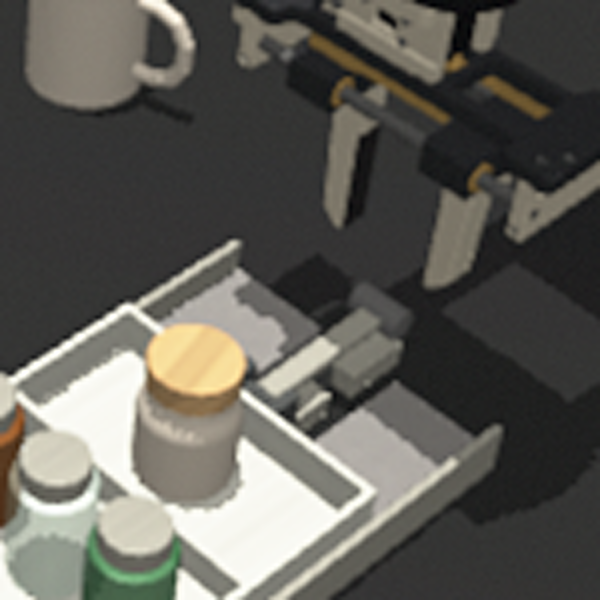

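Request:
carry_out:
  increments:
    - [[0, 0.0005, 0.01, 0], [0, 0.0005, 0.025, 0], [0, 0.0005, 0.04, 0], [0, 0.0005, 0.05, 0], [0, 0.0005, 0.056, 0], [0, 0.0005, 0.058, 0], [0, 0.0005, 0.058, 0], [0, 0.0005, 0.058, 0], [0, 0.0005, 0.058, 0], [0, 0.0005, 0.058, 0]]

```text
time: 25.95
ee_pos: [498.5, 32.6, 45.2]
orientation: [0.0, -0.021, 1.0, -0.0]
force: [-0.6, 0.4, -0.2]
opening: 0.55
```

Request:
carry_out:
  increments:
    - [[0, 0, 0, 0], [0, 0, 0, 0], [0, 0, 0, 0], [0, 0, 0, 0], [0, 0, 0, 0], [0, 0, 0, 0], [0, 0, 0, 0], [0, 0, 0, 0], [0, 0, 0, 0], [0, 0, 0, 0]]
  fingers: 1
  grip_force: 15

```text
time: 26.95
ee_pos: [498.3, 32.7, 44.8]
orientation: [0.0, -0.021, 1.0, 0.0]
force: [-1.7, 1.1, 1.3]
opening: 0.325
```

Request:
carry_out:
  increments:
    - [[0, 0, -0.003, 0], [-0.0003, 0, -0.007, 0], [-0.001, 0, -0.012, 0], [-0.002, 0, -0.017, 0], [-0.003, 0, -0.021, 0], [-0.004, 0, -0.025, 0], [-0.0055, 0, -0.029, 0], [-0.0071, 0, -0.033, 0], [-0.009, 0, -0.037, 0], [-0.011, 0, -0.0413, 0]]

```text
time: 27.95
ee_pos: [509.5, 33.1, 86.3]
orientation: [-0.0, -0.021, 1.0, 0.0]
force: [3.1, 2.9, -5.5]
opening: 0.32
```

Run:
```python
from h import *
to([498.5,32.5,46],92.4)
im=snap('scene','sc14');cv2.imwrite('pics/c18.png',cv2.resize(im[220:370,330:480,::-1],None,fx=4,fy=4,interpolation=2))
```

```text
now [509.5  33.1  86.3] yaw 92.4 F [ 3.11  2.88 -5.53] open 0.32 t 27.95
shift [ 0.011  -0.0002  0.0403] twist -0.0 tilt [-0.  0. -1.]
```

View pics/c18.png

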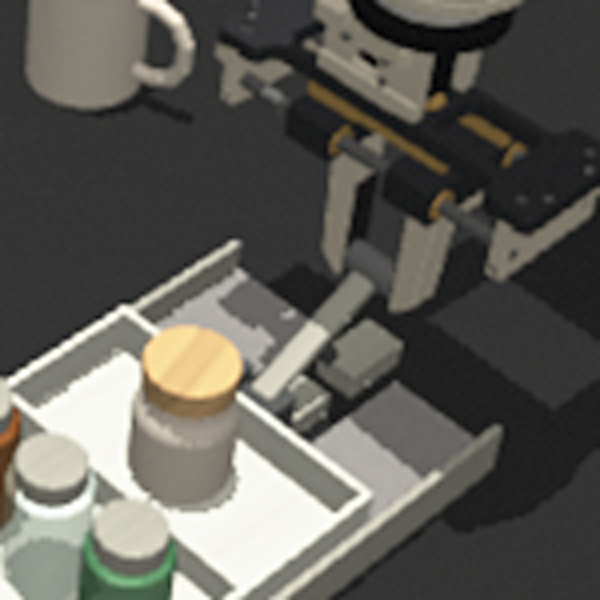

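Request:
carry_out:
  increments:
    - [[-0.0025, 0, -0.004, 0], [-0.0047, 0, -0.0077, 0], [-0.009, 0, -0.0082, 0], [-0.016, 0, -0.0085, 0], [-0.025, 0, -0.0085, 0], [-0.035, 0, -0.0085, 0], [-0.045, 0, -0.0085, 0], [-0.055, 0, -0.0085, 0], [-0.064, 0, -0.0085, 0], [-0.07, 0, -0.0085, 0]]

```text
time: 29.0
ee_pos: [580.2, 36.1, 94.5]
orientation: [0.0, -0.021, 1.0, 0.0]
force: [-0.9, 3.2, 1.0]
opening: 0.32
```

Request:
carry_out:
  increments:
    - [[-0.004, 0, 0, 0], [-0.007, 0, 0, 0], [-0.009, 0, 0, 0], [-0.01, 0, 0, 0], [-0.0105, 0, 0, 0], [-0.0105, 0, 0, 0], [-0.0105, 0, 0, 0], [-0.0105, 0, 0, 0], [-0.0105, 0, 0, 0], [-0.0105, 0, 0, 0]]

```text
time: 30.0
ee_pos: [587.7, 36.4, 94.3]
orientation: [-0.003, -0.021, 1.0, -0.0]
force: [-20.7, 2.3, 9.3]
opening: 0.323
```

Request:
carry_out:
  increments:
    - [[0.0015, 0, 0, 0], [0.0025, 0, 0, 0], [0.0025, 0, 0, 0], [0.0025, 0, 0, 0], [0.0025, 0, 0, 0], [0.0025, 0, 0, 0], [0.0025, 0, 0, 0], [0.0025, 0, 0, 0], [0.0025, 0, 0, 0], [0.0025, 0, 0, 0]]

```text
time: 31.0
ee_pos: [587.2, 36.4, 94.5]
orientation: [-0.0, -0.021, 1.0, 0.0]
force: [-2.2, 5.2, -2.8]
opening: 0.322
```

Request:
carry_out:
  increments:
    - [[0, 0, 0, 0], [0, 0, 0, 0], [0, 0, 0, 0], [0, 0, 0, 0], [0, 0, 0, 0], [0, 0, 0, 0], [0, 0, -0.005, 0], [0, 0, -0.02, 0], [0, 0, -0.04, 0], [0, 0, -0.07, 0]]
  fingers: -0.1

```text
time: 32.0
ee_pos: [586.8, 36.3, 165.4]
orientation: [-0.001, -0.021, 1.0, -0.0]
force: [1.3, 0.2, 0.7]
opening: 0.549
```

Request:
carry_out:
  increments:
    - [[0.01, 0, -0.02, 0], [0.04, 0, -0.04, 0], [0.08, 0, -0.06, 0], [0.12, 0, -0.06, 0], [0.15, 0, -0.06, 0], [0.17, 0, -0.06, 0], [0.18, 0, -0.06, 0], [0.18, 0, -0.06, 0], [0.18, 0, -0.06, 0], [0.18, 0, -0.06, 0]]

```text
time: 33.0
ee_pos: [408.1, 28.8, 224.6]
orientation: [-0.0, -0.021, 1.0, -0.0]
force: [-0.1, -0.4, -0.7]
opening: 0.548
```

Run:
```python
from h import *
to([498.5,32.5,46],92.4)
im=snap('scene','sc15');cv2.imwrite('pics/c19.png',cv2.resize(im[200:440,220:480,::-1],None,fx=2.5,fy=2.5,interpolation=2))
im=snap('top','t15');cv2.imwrite('pics/c20.png',cv2.resize(im[90:290,170:310,::-1],None,fx=3,fy=3,interpolation=2))
```

```text
now [408.1  28.8 224.6] yaw 92.4 F [-0.11 -0.45 -0.68] open 0.548 t 33.0
shift [-9.060e-02 -1.000e-04  1.785e-01] twist -0.0 tilt [-0. -0. -1.]
```

View pics/c19.png

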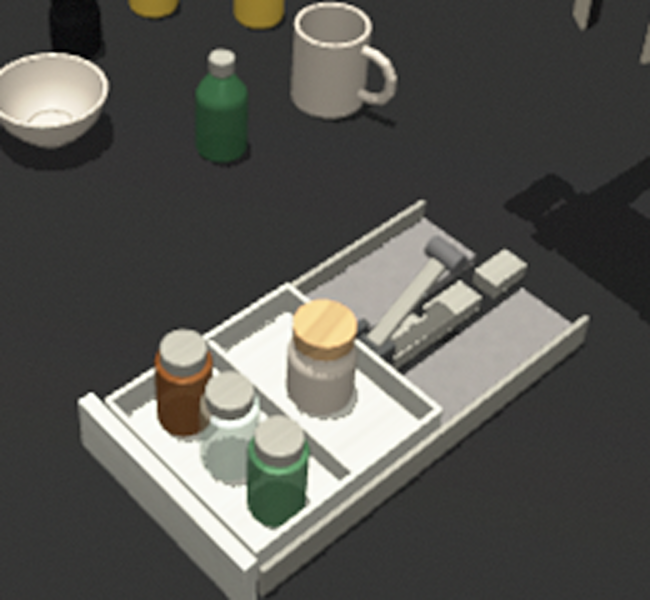

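View pics/c20.png

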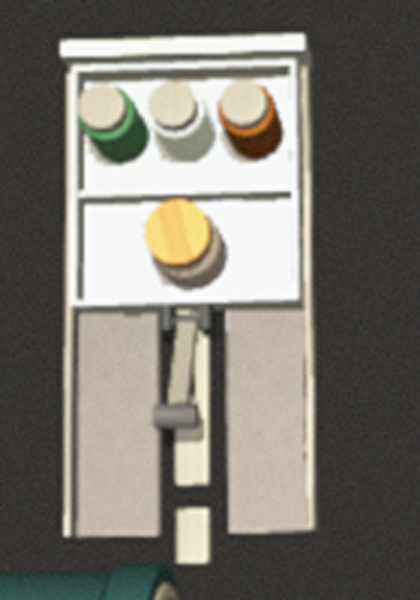

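Run:
```python
from h import *
a=cv2.imread('pics/top0.png',0).astype(float);b=cv2.imread('pics/t15.png',0).astype(float)
for n,(u0,u1,v0,v1) in {'front':(200,222,180,200),'toe':(224,234,220,240)}.items():
  A=a[v0:v1,u0:u1].mean(1);B=b[v0:v1,u0:u1].mean(1);print(n,A.round(),B.round())
C=lambda u,v:(170+u/3,90+v/3)
print('jar',onz('top',*C(180,232),93),'toe',onz('top',*C(176,415),83), tri(C(176,415),(220+447/2.5,200+251/2.5)))
```

```text
front [247. 247. 247. 247. 247. 247. 247. 247. 247. 248. 244. 202. 106.  96.
 132. 169. 179. 178. 178. 179.] [246. 247. 247. 247. 247. 247. 247. 247. 247. 248. 244. 202. 106.  97.
 132. 169. 179. 180. 179. 178.]
toe [139. 142. 147. 133. 114. 122. 136. 143. 138. 126. 110.  91.  87.  93.
  94.  95. 119. 144. 149. 152.] [144. 143. 146. 141. 120. 113. 130. 141. 143. 133. 119. 101.  90.  89.
  94.  94.  96. 123. 148. 152.]
jar [716.24319456  35.52400873  93.        ] toe [588.93635474  35.07908124  83.        ] (array([588.21500649,  35.98411703,  82.86615112]), np.float64(2.2995258963401275))
```

```bash
python3 -c "
from h import *
print(hand_in())"
```

```text
the job is handed in; nothing more can be done
None
```

The job is done and handed in at about 33 s. The tray is home with the jar standing in its front bay, though `hand_in` gave no verdict, so the result below rests on my own checks.

**What I did**
- **Pull and lock:** I pinched the toe and pulled the tray out about 76 mm. I pressed the lever down while easing the tray slightly further out, until the tooth dropped in. With the fingers off, the toe stayed down at about 34 mm (about 0.58 rad) and the tray held.
- **Jar:** I placed the wooden-lidded jar in the front bay and let go. The picture showed it upright, about 3 mm from the bay's centre.
- **Return:** I lifted the lever while pinching the toe and led the tray home in my grip, rather than flicking it free, to be gentle on the jar. The gripper pressed about 2 mm into the home stop (about 21 N), so I backed off before letting go.

**Last checks**
- **Tray:** its front edge matches the start picture pixel for pixel.
- **Lever:** the toe is at 83 mm, so it is up; in the top picture it sits about 1 px (1–2 mm) from where it started.
- **Jar:** it is upright, about 40 mm behind the tray's front face, where the bay's centre is at 43 mm.
- **Bystanders:** the mug, cruet and bowl look unmoved, judged by eye.
- **Robot:** the arm is clear of everything, and the wrist force reads under 1 N.

No check failed. The two camera views of the toe disagreed by about 2 mm, which matches the stated calibration error.

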